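# Snap the bauble post into its quick-lock socket

### The arm

A 6-joint arm with a two-finger parallel gripper is mounted at the origin on a cart in front of the work surface, level with it; the furniture and walls round the work are solid. World frame = base frame: x ahead of the robot, y to its left, z up, the work surface at z = 0. Lengths are in m, angles in degrees, forces in N, time in s.
With the tool pointing down it reaches from about 0.375 to 0.9 m from the base axis. Payload 3.1 kg.
Tool frame: the origin (TCP) lies between the finger pads; the fingertips stand 11 mm ahead of it and the grasp point (between the pads) lies 8 mm behind it; x points along the fingers, y is the direction in which the jaws open and shut, and the axes are right-handed (so a half turn about x gives the same grasp; the last joint's range is limited). The gripper opens to 87 mm and grips with 3 to 60 N. Pads are 19 mm wide; open, the fingers measure 117 mm over their backs; the gripper's body (75 mm by 190 mm) begins 51 mm behind the grasp point.
Start: joints at [-84.597, 30.224, 82.088, -0, 67.689, -10.227], TCP at [0.168, -0.602, 0.234] pointing down, gripper open.
Joint ranges: [-176.69, 176.69], [-43.24, 126.21], [12.49, 139.97], [-82, 262], [0, 151.66], [-163.58, 163.58]. Speed limits (degrees/s): [159.86, 159.86, 180, 180, 180, 180].

### API

Orientations are given as a 3x3 rotation matrix whose columns are the frame's x, y, z axes.
In Python, from rig import bot gives the robot as it stands.
- The arm moves only by the shell command python3 -m inch 'ROWS' [OPENING]. ROWS is a JSON object of lists of equal length, an entry for each row: "dp": the shift along the tool's x, y, z in mm, a list of three; "yaw": the turn about the tool's x in degrees. In form: {"dp": [[tx, ty, tz], ...], "yaw": [yaw, ...]}. A call has 1 to 20 rows; each row shifts and turns the commanded pose from where the row before left it, along the tool's axes as they then stand; what a row does not reach is not made up. A row lasts 1/12 s, in which the tool goes at most 41.7 mm and 7.16 degrees, less where a joint would pass 70% of its speed; a pose out of reach is approached as far as the arm can. A call is refused whole if a number of a shift passes 41.7 or a number of a turn 7.16, either way. A call with a gripper value outside its range is refused whole. OPENING is the finger opening in mm, from 0 to 87, set as the call begins (- or left out, the last holds). The fingers move at their own pace and stop on an object; the grip force is fixed at half the most. Time passes only in rows, so rows that do not move let the fingers close. It gives the time, the measured TCP pose, the force and the opening at its end, in the units of the state.
- bot.read_state(): the state, without advancing time (a new reading comes with each control period).
- bot.capture(name): name is "side" or "top" or "wrist"; returns a dict with "color" (480x640x3 uint8, red, green, blue), "intrinsics" (3x3 intrinsics, pixels), "pose" (4x4, takes a point from camera to world coordinates). Camera axes: x right, y down, z forward; pixel columns grow to the right and rows downward; lengths in m; the calibration is good to about 2 mm. The wrist camera is an equidistant fisheye: a pixel r from the principal point sees the ray r / f radians off the axis. A picture is of the moment at which its call begins. There is no depth.
- bot.hand_in(): hands the job in, once; it reports no verdict.
The state is a dict: "time_s": time; "joint_positions": joint angles; "qvel": joint speeds; "tau": joint torques, N m; "position": TCP position; "tcp_rot": TCP orientation; "force": force on the tool from outside, world axes, zero at the start; "moment": the same for the moment, N m; "opening": opening from 0.0 (shut) to 1.0 (fully open).
Only numpy, scipy, OpenCV 4.12 (cv2) and the standard library are available. Lean on these libraries where they do the work, as an engineer would, in place of code of your own. Each camera call takes 0.05 s, during which the arm holds its last target.

### The job

Take the black-handled steel post out of the wooden parking block, put its shank into the hole of the blue quick-lock socket on the bench, and press it down until the hidden catches click over its foot so that it stays down, locked and upright, when you let go. How deep the click comes is different every time, so feel for it and stop pressing once it has clicked: do not press hard against the bottom, and leave the jar, the tin and the plaster mould half where they are.

Things in the scene. Friction and masses are not known exactly. Their poses are not given: they have to be found in the camera images.
- post_grip (a point): Middle of the handle of the loose round post (about 0.12 kg), upright in the wooden block at the start. Handle: black cylinder 28 mm wide, 40 mm tall (20 mm above and below this point), flat on top. Below it a steel shank 16 mm wide reaches to the foot, 68 mm below this point. z axis: up along the post.
- post_foot (a point): Centre of the flat underside of the post's foot, 68 mm below post_grip on the post's axis. The foot is 16 mm wide, 3.5 mm high, with a 2.5 mm chamfer below; a groove 11 mm high lies above it, in which the catches lock. z axis up along the post.
- park_block: Wooden parking block, 70 x 70 x 40 mm, fixed; origin at the centre of its underside on the bench. A hole 20 mm in diameter and 25 mm deep goes down from the centre of its top; the post stands loose in it, so it must be lifted 25 mm to come free.
- socket_mouth (a point): Centre of the round hole's mouth in the top of the blue socket, 50 mm above the bench; z up. The hole is 17.5 mm wide, chamfered. Two hidden sprung catches in it snap over the post's foot when that is 21 to 37 mm below the mouth: set differently each time, reported by nothing. 1.5 mm beyond the click is a hard stop.
- socket: Blue quick-lock socket block, fixed, 70 x 70 x 50 mm, with bolted flanges (112 mm over all along its x axis); origin at the centre of its underside on the bench. Push needed: climbs to a peak of about 7 to 13 N in all, then drops by several N as they give way; 2 mm further they have closed over the foot. More than 30 N between post and socket damages it.
- socket_ejector (a joint): Brass spring ejector in the hole, m: 0 with its top 9 mm below the mouth, grows as the foot pushes it down (foot depth minus 9 mm). Its spring pushes up with 3 N at first, 6 N deep down: it bears an unlocked post and slowly lifts it back up, and holds a locked one up against the catches.
- salt_jar: Bystander: amber jar with black screw lid, 58 mm wide, 70 mm tall, loose; origin at the centre of its underside. Leave it alone.
- cap_tin: Bystander: open metal tin of ornament caps, 70 mm wide, 32 mm tall, loose; origin at the centre of its underside. Leave it alone.
- mould_half: Bystander: white plaster mould half, 76 x 87 x 25 mm, loose; origin at the centre of its underside. Leave it alone.
Mind the look-alikes: they are no part of the job. What is shaped like the socket but orange or turquoise is not meant.

How it is judged:
By the outcome, as a careful person would: the job done as asked, in the order asked, and still so for the second after the job is handed in, with the robot touching nothing.
It also fails if it takes over 67 s, if anything falls off the work surface, if the arm or the gripper's body presses on something with over 40 N, if the wrist force passes 120 N, or if a joint passes its speed limit or range.

## Working session

There is one attempt and no reset: what is moved stays moved. The work goes in short steps, Python scripts to look and compute and a shell command to move; the robot and the scene stay as the last step left them, time stands still between calls to the robot, and variables do not carry over. Pictures are saved under pics/ and viewed, and the job is handed in when it is done.

```bash
ls; mkdir -p pics
python3 - <<'E'
from rig import bot
import cv2,numpy as np
s=bot.read_state()
for k in s: print(k,np.round(s[k],4).tolist())
for n in ["side","top","wrist"]:
    c=bot.capture(n); cv2.imwrite(f"pics/{n}0.png",c["color"][:,:,::-1]); print(n,np.round(c["intrinsics"],1).tolist(),np.round(c["pose"],4).tolist())
E
```

```text
pics
time_s 0.0
joint_positions [-84.5975, 30.2767, 82.156, -0.0004, 67.6862, -10.2273]
qvel [0.016, -0.0265, -0.0122, 0.0222, -0.0172, 0.0306]
tau [0.0006, -44.0034, -17.659, 0.0633, 0.0581, -0.0002]
position [0.1683, -0.6012, 0.2326]
tcp_rot [[-0.0002, 0.2694, -0.963], [0.0021, -0.963, -0.2694], [-1.0, -0.002, -0.0004]]
force [-0.6571, 0.0502, 0.4029]
moment [0.0316, 0.0259, -0.0283]
opening 0.9964
side [[437.7, 0.0, 315.2], [0.0, 437.7, 239.0], [0.0, 0.0, 1.0]] [[0.8629, -0.3166, 0.394, 0.2858], [-0.5051, -0.5117, 0.695, -0.5992], [-0.0185, -0.7987, -0.6014, 0.6008], [0.0, 0.0, 0.0, 1.0]]
top [[565.1, 0.0, 315.3], [0.0, 565.1, 243.5], [0.0, 0.0, 1.0]] [[0.0221, -0.9927, 0.1184, 0.4948], [-0.9997, -0.0214, 0.0077, -0.037], [-0.0051, -0.1186, -0.9929, 1.2171], [0.0, 0.0, 0.0, 1.0]]
wrist [[371.6, 0.0, 318.0], [0.0, 371.6, 241.3], [0.0, 0.0, 1.0]] [[0.2685, -0.9293, -0.2537, 0.2387], [-0.9633, -0.2593, -0.0699, -0.5825], [-0.0009, 0.2632, -0.9647, 0.3841], [0.0, 0.0, 0.0, 1.0]]
```

View pics/side0.png

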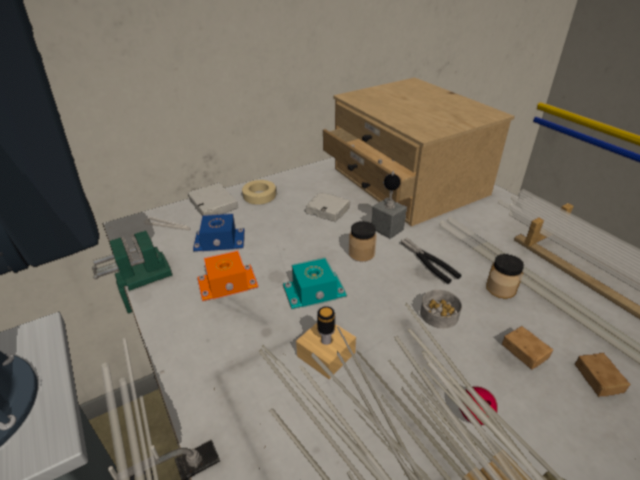

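View pics/top0.png

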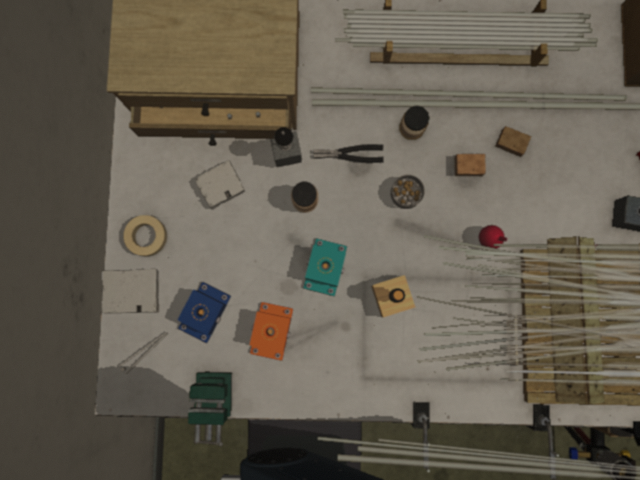

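View pics/wrist0.png

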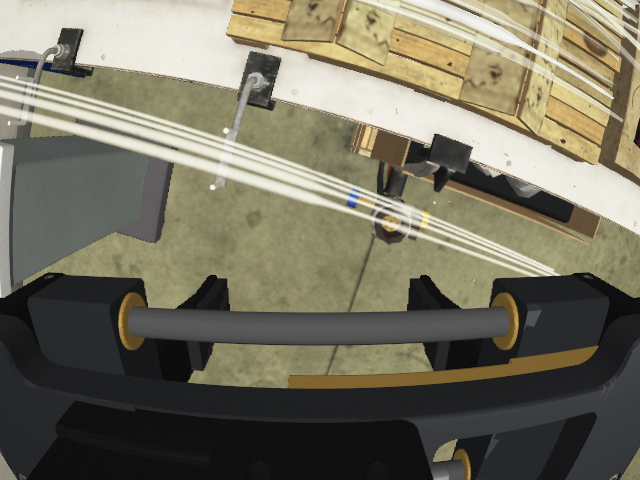

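Candidates, top view. Posts: black handle in the wooden block (397,297); black knob in the grey block (285,140), a look-alike. Sockets: blue (203,312), orange (270,330), turquoise (326,265). I choose the wooden-block post and the blue socket, and check both in close crops.

```bash
cat > h.py <<'E'
import numpy as np,cv2
from rig import bot
def ray(c,u,v):
    K=c["intrinsics"];P=c["pose"]
    d=np.array([(u-K[0,2])/K[0,0],(v-K[1,2])/K[1,1],1.]); return P[:3,3],P[:3,:3]@d
def onz(c,u,v,z):
    o,d=ray(c,u,v); return o+d*(z-o[2])/d[2]
def proj(c,p):
    P=c["pose"];q=P[:3,:3].T@(np.array(p)-P[:3,3]);q=c["intrinsics"]@q;return q[:2]/q[2]
E
python3 - <<'E'
from h import *
t=bot.capture("top");s=bot.capture("side")
a=t["color"][240:360,160:440]; a=cv2.resize(a,(784,336),interpolation=cv2.INTER_CUBIC)
b=s["color"][190:390,180:400]; b=cv2.resize(b,(660,600),interpolation=cv2.INTER_CUBIC)
cv2.imwrite("pics/tc.png",a[:,:,::-1]);cv2.imwrite("pics/sc.png",b[:,:,::-1])
print("post",onz(t,397,296,.103),"sock",onz(t,201.5,312,.05))
E
```

```text
post [ 0.52741862 -0.19087428  0.103     ] sock [0.48743182 0.20253255 0.05      ]
```

View pics/tc.png

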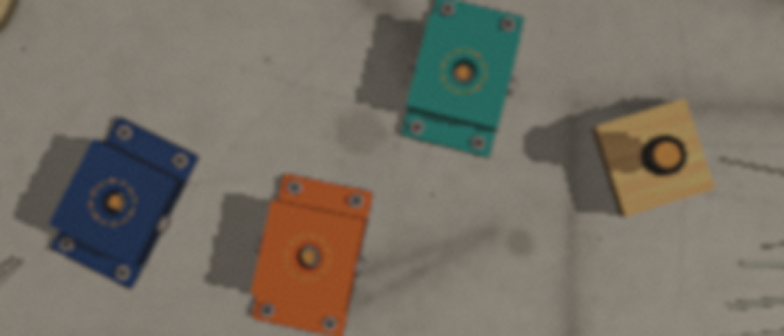

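View pics/sc.png

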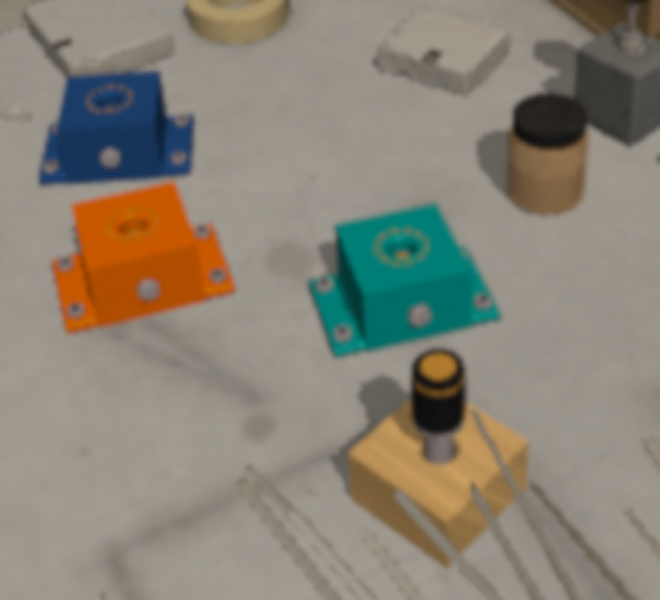

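Run:
```python
from h import *
t=bot.capture("top");s=bot.capture("side")
for z in [0,.03,.05,.1,.15,.2]:
    p=onz(t,417,297,z); q=onz(t,445,262,z); r=onz(t,432,335,z);print(z,p.round(3),proj(s,p).round(),q.round(3),proj(s,q).round(),r.round(3),proj(s,r).round())
# amber/blue detection
def mask(c,lo,hi,box):
    h=cv2.cvtColor(c["color"],cv2.COLOR_RGB2HSV);m=cv2.inRange(h,lo,hi);k=np.zeros_like(m);x0,y0,x1,y1=box;k[y0:y1,x0:x1]=m[y0:y1,x0:x1];return k
m=mask(t,(8,120,90),(25,255,255),(388,286,408,306));M=cv2.moments(m,True);print("amber cap",M["m10"]/M["m00"],M["m01"]/M["m00"],M["m00"])
for b in [(190,300,215,325)]:
    m=mask(t,(8,80,70),(30,255,255),b);M=cv2.moments(m,True);print("ring",M["m10"]/M["m00"],M["m01"]/M["m00"],M["m00"])
    ys,xs=np.nonzero(m);print((xs.min()+xs.max())/2,(ys.min()+ys.max())/2)
cv2.imwrite("pics/t3.png",cv2.resize(t["color"][220:420,380:580],(800,600)[:1]*2 if 0 else (600,600),interpolation=cv2.INTER_CUBIC)[:,:,::-1])
cv2.imwrite("pics/t4.png",cv2.resize(t["color"][280:345,170:235],(600,600),interpolation=cv2.INTER_CUBIC)[:,:,::-1])
```

```text
0 [ 0.529 -0.248  0.   ] [343. 378.] [ 0.606 -0.308  0.   ] [404. 385.] [ 0.449 -0.28   0.   ] [309. 418.]
0.03 [ 0.528 -0.243  0.03 ] [341. 364.] [ 0.603 -0.302  0.03 ] [402. 371.] [ 0.451 -0.274  0.03 ] [307. 403.]
0.05 [ 0.528 -0.239  0.05 ] [339. 355.] [ 0.601 -0.297  0.05 ] [401. 361.] [ 0.451 -0.27   0.05 ] [306. 392.]
0.1 [ 0.526 -0.231  0.1  ] [336. 330.] [ 0.597 -0.286  0.1  ] [397. 335.] [ 0.453 -0.26   0.1  ] [302. 365.]
0.15 [ 0.525 -0.222  0.15 ] [332. 303.] [ 0.592 -0.275  0.15 ] [392. 308.] [ 0.455 -0.25   0.15 ] [299. 335.]
0.2 [ 0.524 -0.213  0.2  ] [328. 273.] [ 0.588 -0.264  0.2  ] [388. 278.] [ 0.457 -0.24   0.2  ] [295. 303.]
amber cap 397.704845814978 295.49339207048456 227.0
ring 200.92307692307693 311.61538461538464 26.0
200.5 311.5
```

View pics/t3.png

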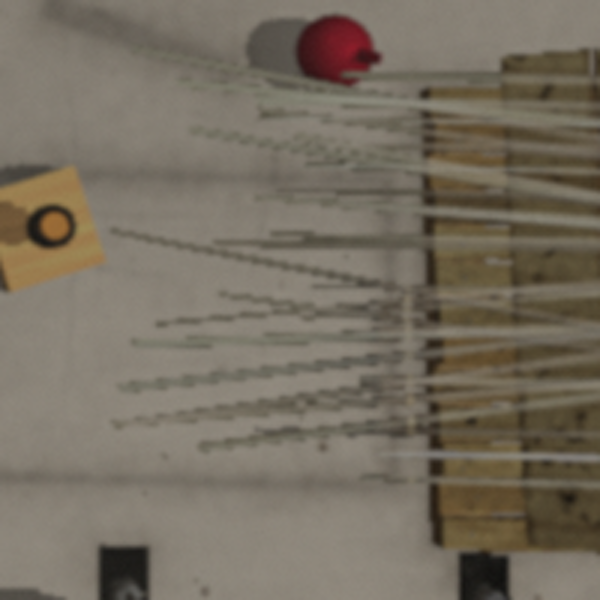

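View pics/t4.png

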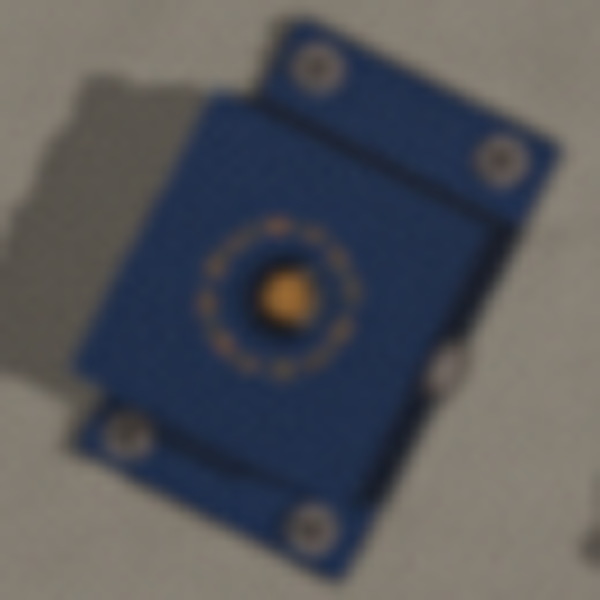

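Views confirm it: post in the wood block (top 397,295), blue socket ring (200,312), loose rods to the right of the block, so I'll grasp with the jaws along world x. First: raise and turn the jaw.

```bash
python3 -m inch '{"dp":[[-8,0,0],[-8,0,0],[-8,0,0],[-8,0,0],[-8,0,0],[-8,0,0],[-8,0,0],[-8,0,0],[-4,0,0],[0,0,0],[0,0,0]],"yaw":[-6.76,-6.76,-6.76,-6.76,-6.76,-6.76,-6.76,-6.76,-6.76,-6.76,-6.76]}' 70; python3 -c "
from rig import bot
import numpy as np
s=bot.read_state();print(np.round(s['joint_positions'],1),np.round(s['tcp_rot'],3),s['force'])"
```

```text
time_s: 1.27
position: [0.1684, -0.602, 0.3021]
tcp_rot: [[0.0, 1.0, 0.006], [-0.001, 0.006, -1.0], [-1.0, 0.0, 0.001]]
force: [0.6, 0.8, -0.3]
opening: 0.806
[-84.6  26.4  77.4   0.   76.1 -84.9] [[ 0.     1.     0.006]
 [-0.001  0.006 -1.   ]
 [-1.     0.     0.001]] [ 0.6447747   0.76310286 -0.29197411]
```

```bash
python3 -m inch '{"dp":[[0,15,-17],[0,25.7,-29.4],[0,25.7,-29.4],[0,25.7,-29.4],[0,25.7,-29.4],[0,25.7,-29.4],[0,25.7,-29.4],[0,25.7,-29.4],[0,25.7,-29.4],[0,25.7,-29.4],[0,25.7,-29.4],[0,25.7,-29.4],[0,25.7,-29.4],[0,25.7,-29.4],[0,11,-12],[0,0,0]],"yaw":[0,0,0,0,0,0,0,0,0,0,0,0,0,0,0,0]}'
python3 - <<'E'
from h import *
s=bot.read_state();print(s['time_s'],s['position'],np.round(s['joint_positions'],1),np.round(s['tcp_rot'],3).tolist())
c=bot.capture("wrist");cv2.imwrite("pics/w1.png",c["color"][:,:,::-1]);print(c["pose"].round(4).tolist())
E
```

```text
time_s: 2.6
position: [0.5307, -0.1875, 0.3016]
tcp_rot: [[0.001, 1.0, 0.005], [0.001, 0.005, -1.0], [-1.0, 0.001, -0.001]]
force: [0.2, -0.2, 0.3]
opening: 0.804
2.6 [ 0.53074947 -0.18749076  0.30157924] [-30.9  21.2  86.3   0.1  72.5 -31.2] [[0.001, 1.0, 0.005], [0.001, 0.005, -1.0], [-1.0, 0.001, -0.001]]
[[1.0, 0.0034, 0.0023, 0.5314], [0.0039, -0.9647, -0.2633, -0.1161], [0.0013, 0.2634, -0.9647, 0.453], [0.0, 0.0, 0.0, 1.0]]
```

View pics/w1.png

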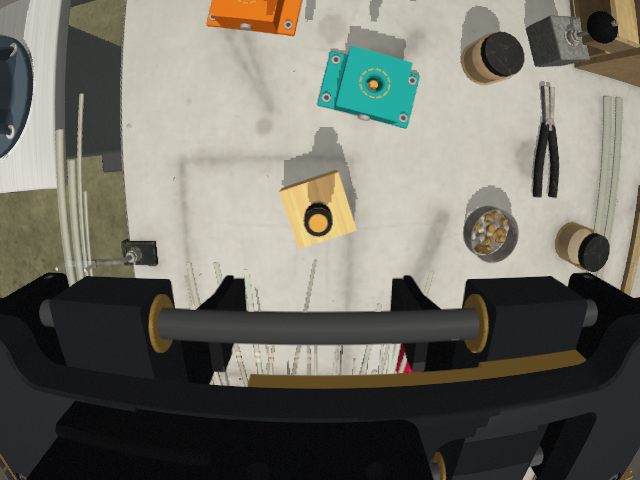

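The wrist view shows the post's amber-capped handle at about (318,223) with the block round it; rod tips end around row 260 beyond. Measuring it.

```bash
cat >> h.py <<'E'
def fray(c,u,v):
    K=c["intrinsics"];a=(u-K[0,2])/K[0,0];b=(v-K[1,2])/K[1,1];r=np.hypot(a,b)
    d=np.array([a/r*np.sin(r),b/r*np.sin(r),np.cos(r)]) if r>0 else np.array([0,0,1.]);return c["pose"][:3,3],c["pose"][:3,:3]@d
def fonz(c,u,v,z):
    o,d=fray(c,u,v);return o+d*(z-o[2])/d[2]
E
python3 - <<'E'
from h import *
c=bot.capture("wrist");t=bot.capture("top")
im=c["color"];h=cv2.cvtColor(im,cv2.COLOR_RGB2HSV);
b=(295,200,342,245)
m=np.zeros(im.shape[:2],np.uint8);m[b[1]:b[3],b[0]:b[2]]=cv2.inRange(h,(8,150,120),(22,255,255))[b[1]:b[3],b[0]:b[2]]
n,l,st,ce=cv2.connectedComponentsWithStats(m)
for i in range(1,n):
    if st[i,4]>20: print(st[i],ce[i],fonz(c,*ce[i],.103))
cv2.imwrite("pics/w2.png",cv2.resize(im[160:270,260:370],(600,600),interpolation=cv2.INTER_CUBIC)[:,:,::-1])
print(onz(t,397.2,295.3,.103),onz(t,199.8,312,.05))
E
```

```text
[311 212  19  19 279] [319.69175627 220.79569892] [ 0.53206806 -0.19299718  0.103     ]
[ 0.52879594 -0.19125958  0.103     ] [0.48735445 0.20602476 0.05      ]
```

View pics/w2.png

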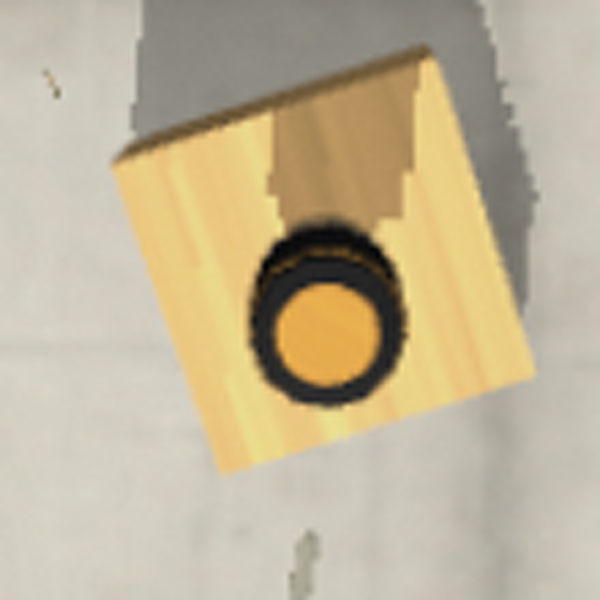

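```bash
python3 -m inch '{"dp":[[20,0,4.5],[35,0,0],[35,0,0],[35,0,0],[35,0,0],[25,0,0],[10,0,0],[0,0,0],[0,0,0]],"yaw":[0,0,0,0,0,0,0,0,0]}' 70
python3 - <<'E'
from h import *
s=bot.read_state();print(s['position'],s['force'])
c=bot.capture("wrist");cv2.imwrite("pics/w3.png",c["color"][:,:,::-1])
E
```

```text
time_s: 3.5
position: [0.5286, -0.1964, 0.107]
tcp_rot: [[0.0, 1.0, -0.002], [-0.0, -0.002, -1.0], [-1.0, 0.0, 0.0]]
force: [-0.4, -1.1, -0.8]
opening: 0.805
[ 0.52856733 -0.19638684  0.10700845] [-0.37960423 -1.14491318 -0.79419235]
```

View pics/w3.png

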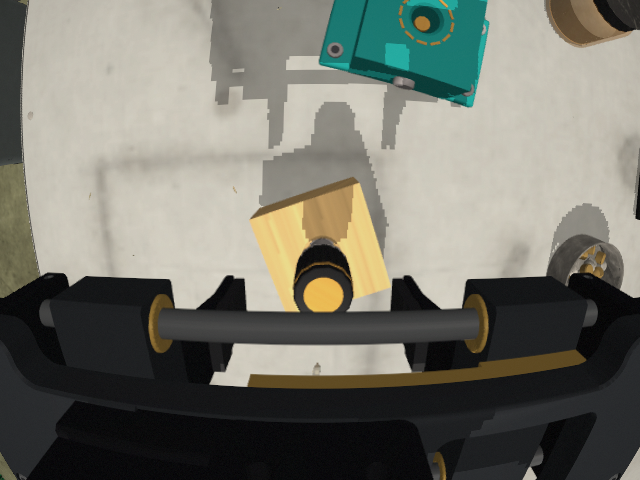

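Run:
```python
from h import *
c=bot.capture("wrist");s=bot.read_state();print(s["position"],fonz(c,322.5,295,.103))
print([fonz(c,u,v,.103) for u,v in((234,300),(396,300))])
```

```text
[ 0.52970514 -0.1965027   0.10840535] [ 0.53248171 -0.19330459  0.103     ]
[array([ 0.49111057, -0.19620673,  0.103     ]), array([ 0.56685964, -0.19637599,  0.103     ])]
```

```bash
python3 -m inch '{"dp":[[0,2,-3.3],[15,0,0],[12,0,0],[5,0,0],[0,0,0],[0,0,0]],"yaw":[0,0,0,0,0,0]}' 70
python3 - <<'E'
from h import *
c=bot.capture("wrist");s=bot.read_state();print(s["position"],s["force"])
cv2.imwrite("pics/w4.png",c["color"][:,:,::-1])
E
```

```text
time_s: 4.1
position: [0.5311, -0.1919, 0.0753]
tcp_rot: [[0.001, 1.0, 0.0], [-0.001, 0.0, -1.0], [-1.0, 0.001, 0.001]]
force: [0.7, 0.7, 0.4]
opening: 0.808
[ 0.53123703 -0.19214054  0.07546299] [ 1.31664574 -0.04761948 -0.67356988]
```

View pics/w4.png

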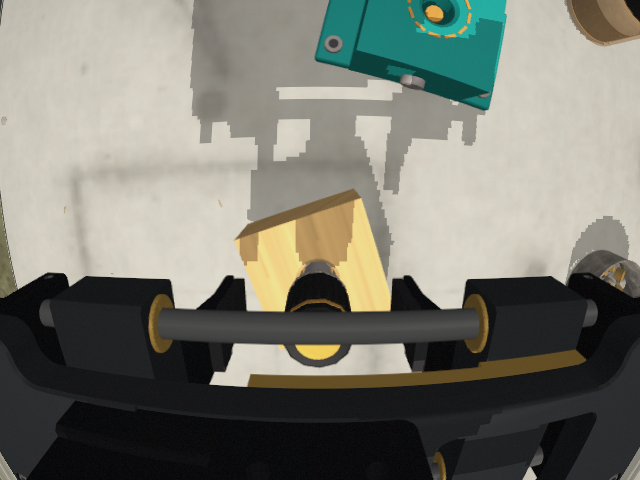

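The handle (319,335) is centred between the open fingers. Closing.

```bash
python3 -m inch '{"dp":[[0,0,0],[0,0,0],[0,0,0],[0,0,0],[0,0,0],[0,0,0],[0,0,0],[0,0,0],[0,0,0]],"yaw":[0,0,0,0,0,0,0,0,0]}' 20
```

```text
time_s: 4.9
position: [0.5306, -0.1919, 0.0745]
tcp_rot: [[0.0, 1.0, -0.0], [0.0, -0.0, -1.0], [-1.0, 0.0, -0.0]]
force: [0.3, -0.5, -0.2]
opening: 0.314
```

```bash
python3 -m inch '{"dp":[[-6,0,0],[-10,0,0],[-12,0,0],[-12,0,0],[-15,0,0],[-20,0,0],[-20,0,0],[-15,0,0],[-8,0,0],[0,0,0]],"yaw":[0,0,0,0,0,0,0,0,0,0]}' 20
python3 - <<'E'
from h import *
c=bot.capture("side");cv2.imwrite("pics/s4.png",c["color"][:,:,::-1])
E
```

```text
time_s: 5.73
position: [0.5317, -0.1925, 0.1951]
tcp_rot: [[0.004, 1.0, -0.0], [-0.003, -0.0, -1.0], [-1.0, 0.004, 0.003]]
force: [0.0, -0.2, -0.9]
opening: 0.316
```

View pics/s4.png

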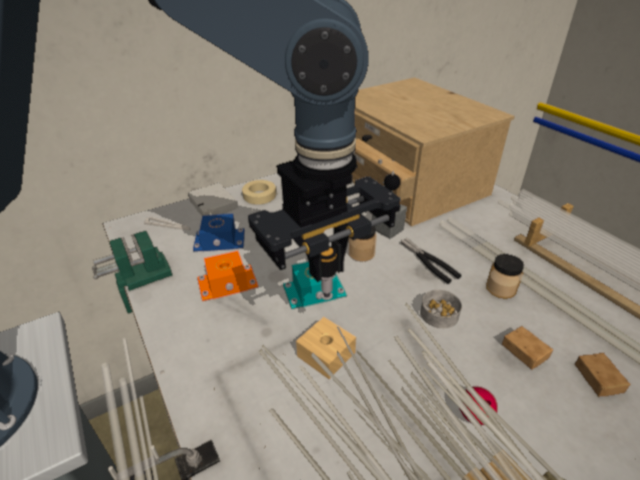

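Post held, out of the block. Moving toward the blue socket, stopping 75 mm short for a clear view of its mouth.

```bash
python3 -m inch '{"dp":[[0,-3,-18],[0,-4.6,-34],[0,-4.6,-34],[0,-4.6,-34],[0,-4.6,-34],[0,-4.6,-34],[0,-4.6,-34],[0,-4.6,-34],[0,-4.6,-34],[0,-4.6,-32],[0,0,0],[0,0,0],[0,0,0],[0,0,0]],"yaw":[0,0,0,0,0,0,0,0,0,0,0,0,0,0]}' 20
python3 - <<'E'
from h import *
c=bot.capture("wrist");s=bot.read_state();print(s["position"],s["force"],s["tcp_rot"].__repr__())
cv2.imwrite("pics/w5.png",c["color"][:,:,::-1])
c=bot.capture("top");cv2.imwrite("pics/t5.png",c["color"][:,:,::-1])
E
```

```text
time_s: 6.95
position: [0.4863, 0.129, 0.1921]
tcp_rot: [[-0.001, 1.0, -0.001], [-0.0, -0.001, -1.0], [-1.0, -0.001, 0.0]]
force: [0.4, -0.1, -2.1]
opening: 0.318
[0.48643649 0.12886271 0.19217671] [ 0.44007498  0.48332273 -1.40099479] array([[-6.48968624e-04,  9.99997877e-01, -1.95579614e-03],
       [-3.23842840e-04, -1.95600661e-03, -9.99998035e-01],
       [-9.99999737e-01, -6.48333978e-04,  3.25111539e-04]])
```

View pics/w5.png

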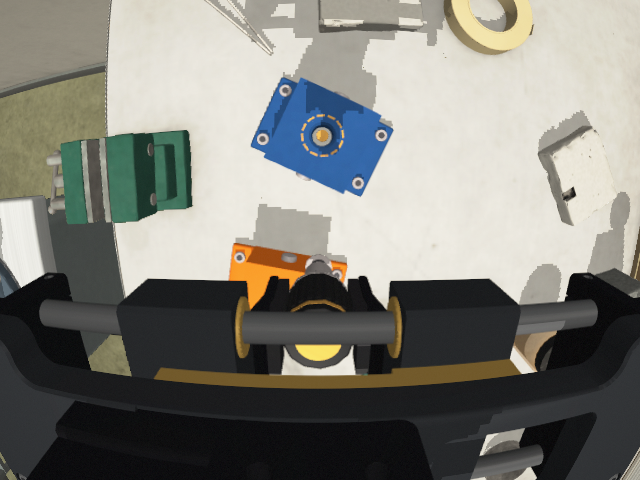

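```bash
cat >> h.py <<'E'
def ring(c,box,z=.05,lo=(8,110,110),hi=(30,255,255),dump=None):
    im=c["color"];h=cv2.cvtColor(im,cv2.COLOR_RGB2HSV);x0,y0,x1,y1=box
    m=cv2.inRange(h,lo,hi);k=np.zeros_like(m);k[y0:y1,x0:x1]=m[y0:y1,x0:x1]
    ys,xs=np.nonzero(k);p=np.array([fonz(c,x,y,z)[:2] for x,y in zip(xs,ys)])
    cen=(p.max(0)+p.min(0))/2;
    for _ in range(4):
        r=np.hypot(*(p-cen).T);q=p[(r>.009)]
        A=np.c_[2*q,np.ones(len(q))];sol=np.linalg.lstsq(A,(q**2).sum(1),rcond=None)[0];cen=sol[:2];R=np.sqrt(sol[2]+cen@cen)
    print("ring",len(q),cen.round(4),"R",R.round(4));return cen
E
python3 - <<'E'
from h import *
c=bot.capture("wrist");s=bot.read_state();print(s["position"],s["time_s"])
ring(c,(295,108,350,162))
im=c["color"];cv2.imwrite("pics/w6.png",cv2.resize(im[80:200,240:400],(800,600),interpolation=cv2.INTER_CUBIC)[:,:,::-1])
cv2.imwrite("pics/w7.png",cv2.resize(im[235:365,250:390],(646,600),interpolation=cv2.INTER_CUBIC)[:,:,::-1])
E
```

```text
[0.48649655 0.1288807  0.19235195] 7.1
ring 136 [0.4905 0.206 ] R 0.0159
```

View pics/w7.png

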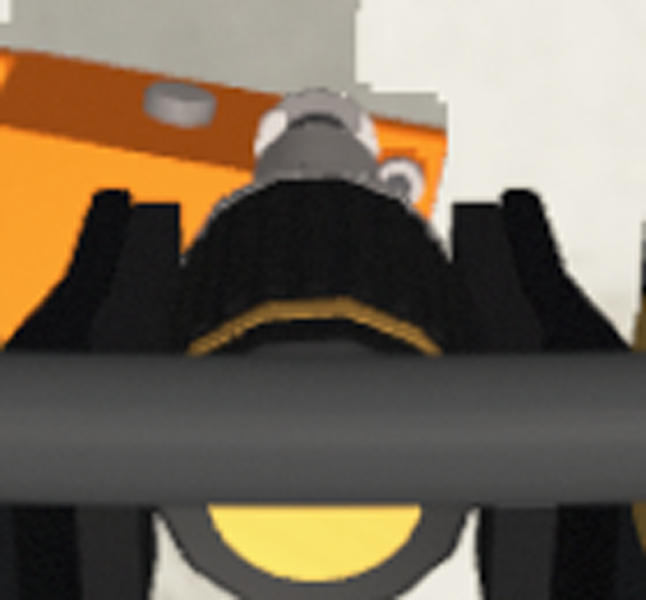

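View pics/w6.png

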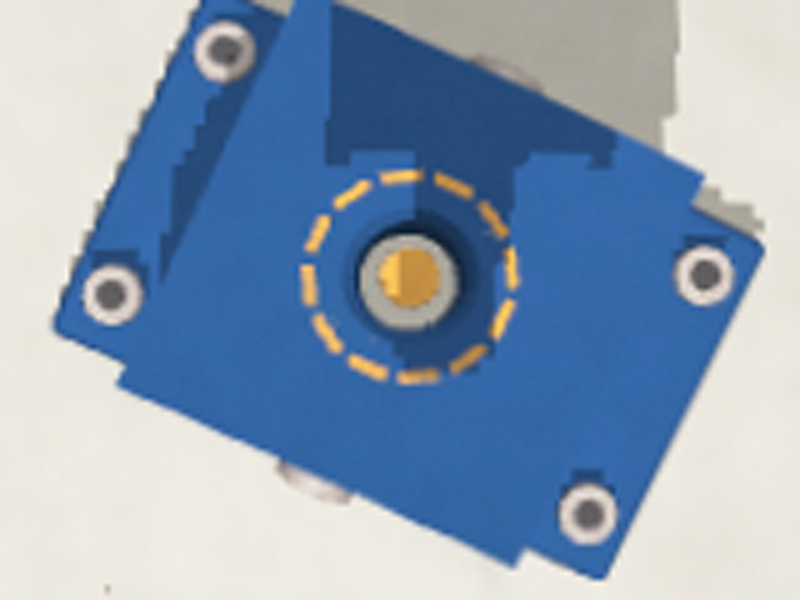

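View pics/t5.png

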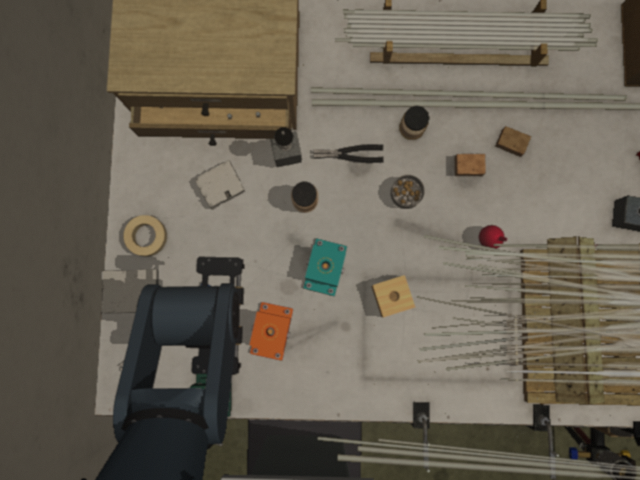

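Run:
```python
from h import *
c=bot.capture("wrist");s=bot.read_state();p=s["position"];print(p)
zf=p[2]+.008-.068
for z in (zf,zf+.0025,zf+.006): print("top edge",z.round(4),fonz(c,318.3,254.4,z).round(4), "minus8", (fonz(c,318.3,254.4,z)[1]-.008-p[1]).round(4))
for (a,b,v,z) in ((257,377,165,zf+.025),(258,375,130,zf+.003)):
    f=lambda u:u/4.615+250-.4
    l=fonz(c,f(a),235+v/4.615,z);r=fonz(c,f(b),235+v/4.615,z);print("shank x",(l[0]+r[0])/2-p[0],r[0]-l[0])
# handle top cap edge
for v in (580,603): print("cap low edge", fonz(c,318,235+v/4.615,p[2]+.028)-p)
```

```text
[0.48649784 0.12900331 0.19245327]
top edge 0.1325 [0.4878 0.1344 0.1325] minus8 -0.0026
top edge 0.135 [0.4878 0.1352 0.135 ] minus8 -0.0018
top edge 0.1385 [0.4878 0.1363 0.1385] minus8 -0.0007
shank x 0.0012402828286400824 0.013847901862317158
shank x 0.001171297775099056 0.014995669408024881
cap low edge [ 0.00107014 -0.01087816  0.028     ]
cap low edge [ 0.00106223 -0.01328956  0.028     ]
```

```bash
python3 -m inch '{"dp":[[0,1,-18],[0,1.9,-30],[0,0,-22],[5,0,-8.7],[18,0,0],[20,0,0],[18,0,0],[6,0,0],[0,0,0],[0,0,0],[0,0,0]],"yaw":[0,0,0,0,0,0,0,0,0,0,0]}' 20
python3 - <<'E'
from h import *
c=bot.capture("wrist");s=bot.read_state();print(s["position"],s["force"])
im=c["color"];cv2.imwrite("pics/w8.png",cv2.resize(im[180:360,200:440],(800,600),interpolation=cv2.INTER_CUBIC)[:,:,::-1])
c=bot.capture("side");cv2.imwrite("pics/s8.png",cv2.resize(c["color"][150:270,150:310],(800,600),interpolation=cv2.INTER_CUBIC)[:,:,::-1])
E
```

```text
time_s: 8.07
position: [0.4901, 0.2086, 0.1264]
tcp_rot: [[0.002, 1.0, -0.001], [0.0, -0.001, -1.0], [-1.0, 0.002, -0.0]]
force: [-0.4, -0.5, -0.8]
opening: 0.31
[0.49010837 0.20869567 0.12655361] [-0.48543602 -0.04225782 -0.74709504]
```

View pics/w8.png

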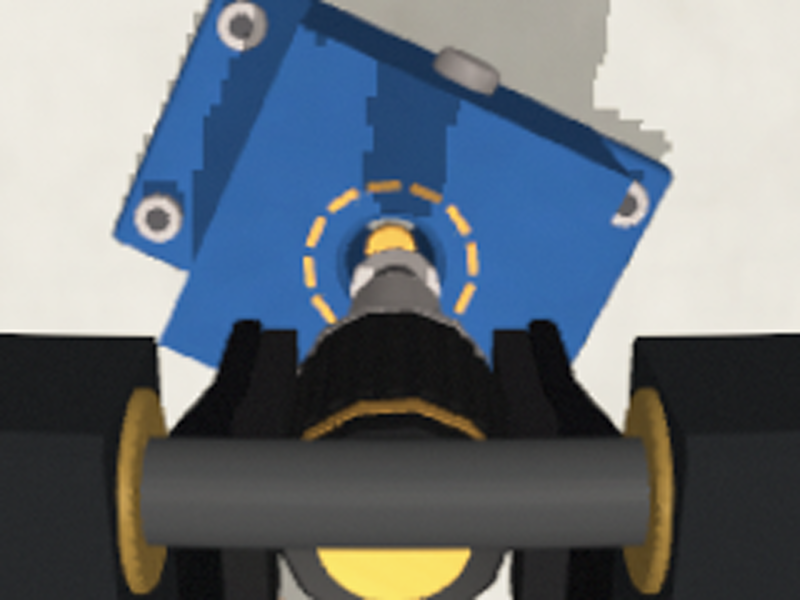

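View pics/s8.png

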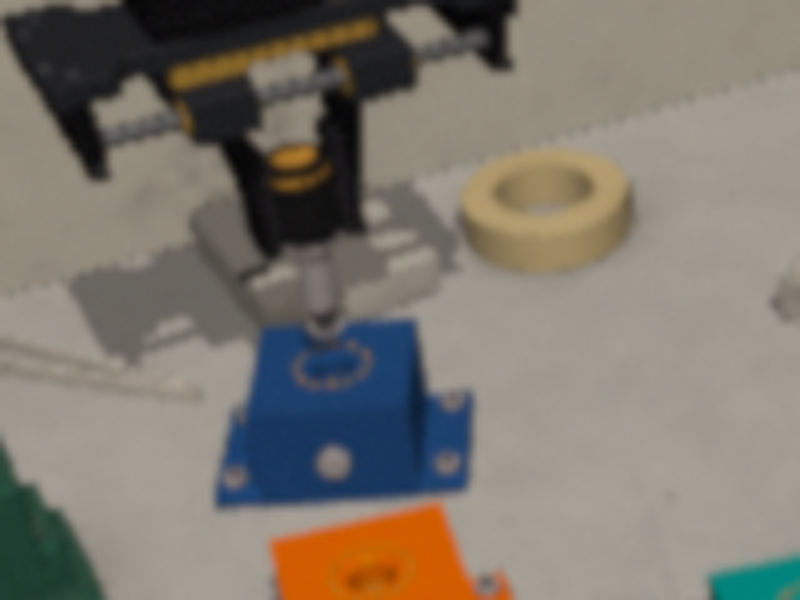

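Run:
```python
from h import *
c=bot.capture("wrist");s=bot.read_state();p=s["position"];print(p,s["time_s"])
m=ring(c,(280,225,350,285))
zf=p[2]-.06
g=lambda a,b:(200+(a+.5)/3.333-.5,180+(b+.5)/3.333-.5)
l=fonz(c,*g(350,285),zf+.003);r=fonz(c,*g(441,285),zf+.003);e=fonz(c,*g(396,250),zf+.0025)
fx=(l[0]+r[0])/2;fy=e[1]-.008
print("foot wrist",fx,fy,"rel TCP",fx-p[0],fy-p[1],"width",r[0]-l[0]);print("err foot-mouth",fx-m[0],fy-m[1])
c=bot.capture("side");g=lambda a,b:(150+(a+.5)/5-.5,150+(b+.5)/5-.5)
print("side mouth",onz(c,*g(332,364),.05)); print("side foot",onz(c,*g(325,333),zf))
im=bot.capture("wrist")["color"];cv2.imwrite("pics/w9.png",cv2.resize(im[225:285,280:360],(800,600),interpolation=cv2.INTER_CUBIC)[:,:,::-1])
cv2.imwrite("pics/s9.png",cv2.resize(c["color"][175:235,175:255],(800,600),interpolation=cv2.INTER_CUBIC)[:,:,::-1])
```

```text
[0.48990024 0.20879735 0.12656852] 8.2167
ring 162 [0.4904 0.2059] R 0.0159
foot wrist 0.4914244060023514 0.20693021299916098 rel TCP 0.0015241613392226738 -0.0018671345583721743 width 0.01618919230355076
err foot-mouth 0.0009831723110281798 0.0010615373961353203
side mouth [0.49019949 0.20613308 0.05      ]
side foot [0.48976829 0.20641946 0.06656852]
```

View pics/w9.png

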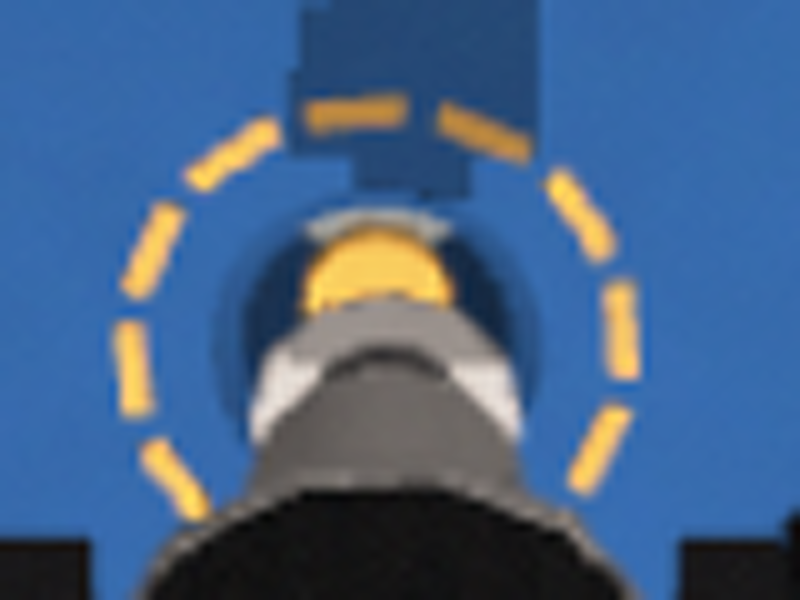

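View pics/s9.png

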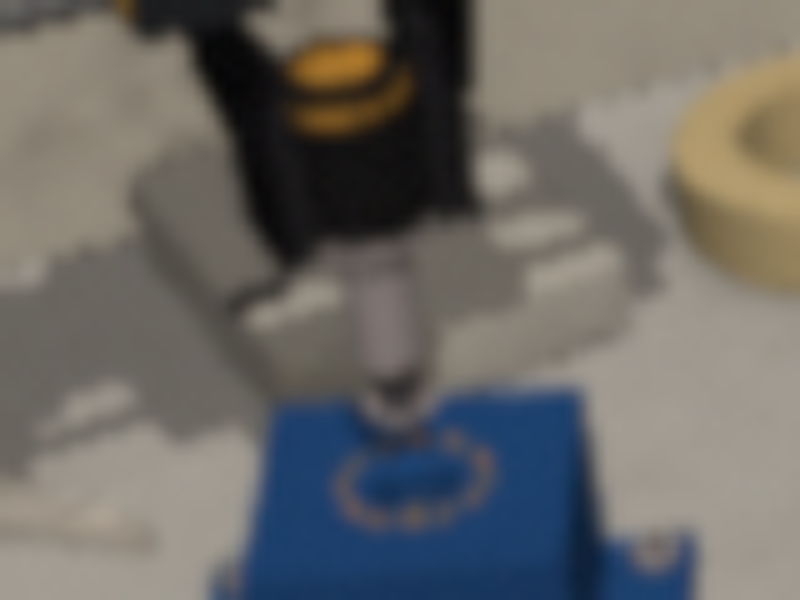

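Wrist: ring centre lies ~0.9 mm (x) and ~1 mm (y) from the foot's axis; correcting and descending to just above the mouth.

```bash
python3 -m inch '{"dp":[[4,-0.8,0.9],[5,0,0],[3,0,0],[0,0,0],[0,0,0],[0,0,0]],"yaw":[0,0,0,0,0,0]}' 20
python3 - <<'E'
from h import *
c=bot.capture("wrist");s=bot.read_state();print(s["position"],s["force"])
m=ring(c,(280,225,350,285))
im=c["color"];cv2.imwrite("pics/w10.png",cv2.resize(im[225:285,280:360],(800,600),interpolation=cv2.INTER_CUBIC)[:,:,::-1])
E
```

```text
time_s: 8.82
position: [0.4884, 0.2079, 0.1134]
tcp_rot: [[-0.0, 1.0, -0.0], [-0.0, -0.0, -1.0], [-1.0, -0.0, 0.0]]
force: [0.4, 0.0, -1.5]
opening: 0.312
[0.48843797 0.20791381 0.1135074 ] [-0.03984206 -0.30956256 -1.11034799]
ring 175 [0.4905 0.2058] R 0.0159
```

View pics/w10.png

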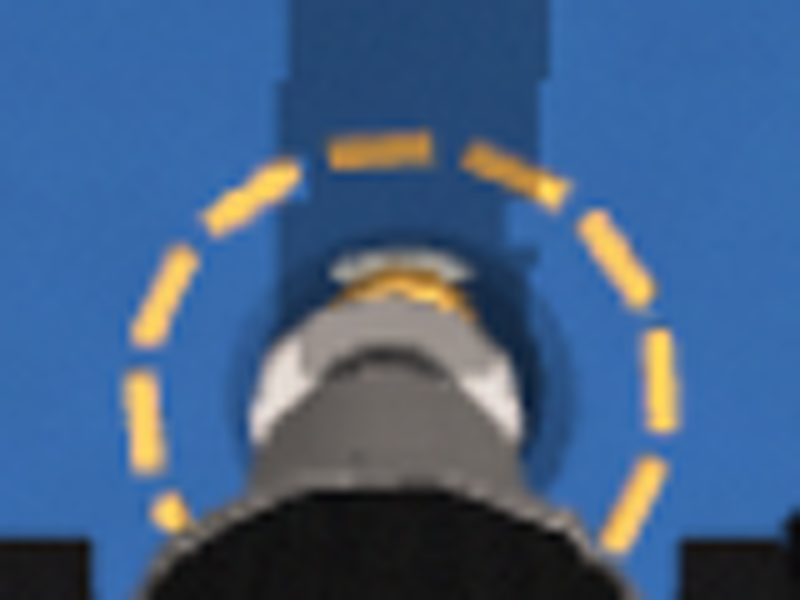

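```bash
python3 -m inch '{"dp":[[0,0.7,0.1],[2,0,0],[2,0,0],[2,0,0],[2,0,0],[0,0,0],[0,0,0]],"yaw":[0,0,0,0,0,0,0]}' 20
python3 - <<'E'
from h import *
c=bot.capture("wrist");s=bot.read_state();print(s["position"],s["force"],s["moment"])
m=ring(c,(280,225,350,290))
im=c["color"];cv2.imwrite("pics/w11.png",cv2.resize(im[225:285,280:360],(800,600),interpolation=cv2.INTER_CUBIC)[:,:,::-1])
E
```

```text
time_s: 9.45
position: [0.4889, 0.2077, 0.1053]
tcp_rot: [[-0.0, 1.0, -0.0], [-0.0, -0.0, -1.0], [-1.0, -0.0, 0.0]]
force: [-0.7, 0.2, -1.0]
opening: 0.31
[0.48899488 0.20778017 0.10544689] [-0.45540126 -0.62861489 -1.35718638] [-0.05773352 -0.03618052  0.0069722 ]
ring 189 [0.4904 0.2059] R 0.0159
```

View pics/w11.png

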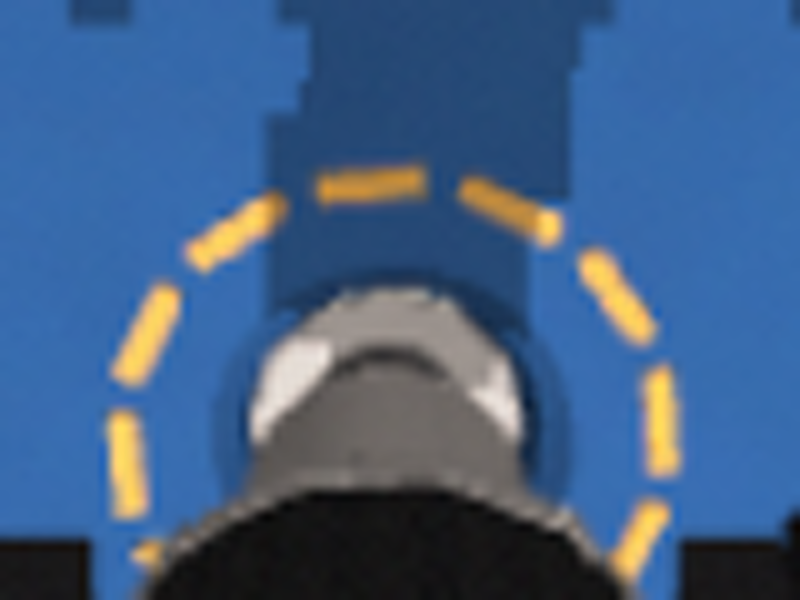

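```bash
python3 -m inch '{"dp":[[1,0.3,0],[1,0,0],[1,0,0],[1,0,0],[1,0,0],[1,0,0],[0,0,0],[0,0,0]],"yaw":[0,0,0,0,0,0,0,0]}' 20
```

```text
time_s: 10.17
position: [0.4894, 0.2078, 0.0997]
tcp_rot: [[0.0, 1.0, -0.0], [0.0, -0.0, -1.0], [-1.0, 0.0, -0.0]]
force: [0.3, 0.3, 1.2]
opening: 0.313
```

```bash
python3 -m inch '{"dp":[[1,0,0],[1,0,0],[1,0,0],[1,0,0],[0,0,0],[0,0,0]],"yaw":[0,0,0,0,0,0]}' 20
```

```text
time_s: 10.67
position: [0.4894, 0.2078, 0.0954]
tcp_rot: [[-0.0, 1.0, -0.0], [0.0, -0.0, -1.0], [-1.0, -0.0, -0.0]]
force: [-0.6, -0.1, 1.9]
opening: 0.317
```

```bash
for i in 1; do python3 -m inch '{"dp":[[1,0,0],[1,0,0],[0,0,0]],"yaw":[0,0,0]}' 20 | egrep 'pos|force'; done
```

```text
position: [0.4894, 0.2078, 0.0934]
force: [-0.9, 0.4, 2.4]
```

```bash
python3 -m inch '{"dp":[[1,0,0],[0,0,0],[0,0,0]],"yaw":[0,0,0]}' 20 | egrep 'pos|force'
```

```text
position: [0.4894, 0.2078, 0.0925]
force: [-1.0, -0.4, 2.3]
```

```bash
python3 -m inch '{"dp":[[0.7,0,0],[0,0,0],[0,0,0]],"yaw":[0,0,0]}' 20 | egrep 'pos|force'
```

```text
position: [0.4894, 0.2078, 0.0918]
force: [-0.0, -0.0, 2.3]
```

```bash
python3 -m inch '{"dp":[[0.7,0,0],[0,0,0],[0,0,0]],"yaw":[0,0,0]}' 20 | egrep 'pos|force'
```

```text
position: [0.4894, 0.2078, 0.0911]
force: [-0.4, -0.1, 2.5]
```

```bash
python3 -m inch '{"dp":[[0.7,0,0],[0,0,0],[0,0,0]],"yaw":[0,0,0]}' 20 | egrep 'pos|force'
```

```text
position: [0.4894, 0.2078, 0.0904]
force: [0.2, -0.8, 1.6]
```

```bash
python3 -m inch '{"dp":[[0.7,0,0],[0,0,0],[0,0,0]],"yaw":[0,0,0]}' 20 | egrep 'pos|force'
```

```text
position: [0.4894, 0.2078, 0.0897]
force: [-0.8, -0.3, 3.2]
```

```bash
python3 -m inch '{"dp":[[0.7,0,0],[0,0,0],[0,0,0]],"yaw":[0,0,0]}' 20 | egrep 'pos|force'
```

```text
position: [0.4894, 0.2078, 0.089]
force: [-1.1, -1.0, 2.6]
```

```bash
python3 -m inch '{"dp":[[0.7,0,0],[0,0,0],[0,0,0]],"yaw":[0,0,0]}' 20 | egrep 'pos|force'
```

```text
position: [0.4894, 0.2078, 0.0883]
force: [-0.2, -0.9, 3.8]
```

```bash
python3 -m inch '{"dp":[[0.7,0,0],[0,0,0],[0,0,0]],"yaw":[0,0,0]}' 20 | egrep 'pos|force'
```

```text
position: [0.4894, 0.2078, 0.0876]
force: [-0.9, -0.9, 2.8]
```

```bash
python3 -m inch '{"dp":[[0.7,0,0],[0,0,0],[0,0,0]],"yaw":[0,0,0]}' 20 | egrep 'pos|force'
```

```text
position: [0.4894, 0.2078, 0.0869]
force: [-2.1, 0.4, 3.8]
```

```bash
python3 -m inch '{"dp":[[0.7,0,0],[0,0,0],[0,0,0]],"yaw":[0,0,0]}' 20 | egrep 'pos|force'
```

```text
position: [0.4894, 0.2078, 0.0862]
force: [-0.9, -0.6, 2.1]
```

```bash
python3 -m inch '{"dp":[[0.7,0,0],[0,0,0],[0,0,0]],"yaw":[0,0,0]}' 20 | egrep 'pos|force'
```

```text
position: [0.4894, 0.2078, 0.0855]
force: [-0.2, 0.2, 3.4]
```

```bash
python3 -m inch '{"dp":[[0.7,0,0],[0,0,0],[0,0,0]],"yaw":[0,0,0]}' 20 | egrep 'pos|force'
```

```text
position: [0.4894, 0.2078, 0.0848]
force: [1.0, 0.8, 3.6]
```

```bash
python3 -m inch '{"dp":[[0.7,0,0],[0,0,0],[0,0,0]],"yaw":[0,0,0]}' 20 | egrep 'pos|force'
```

```text
position: [0.4894, 0.2078, 0.0841]
force: [0.3, -1.1, 3.1]
```

```bash
python3 -m inch '{"dp":[[0.7,0,0],[0,0,0],[0,0,0]],"yaw":[0,0,0]}' 20 | egrep 'pos|force'
```

```text
position: [0.4894, 0.2078, 0.0834]
force: [-0.3, -1.4, 2.7]
```

```bash
python3 -m inch '{"dp":[[0.7,0,0],[0,0,0],[0,0,0]],"yaw":[0,0,0]}' 20 | egrep 'pos|force'
```

```text
position: [0.4894, 0.2078, 0.0827]
force: [0.4, -0.5, 3.7]
```

```bash
python3 -m inch '{"dp":[[0.7,0,0],[0,0,0],[0,0,0]],"yaw":[0,0,0]}' 20 | egrep 'pos|force'
```

```text
position: [0.4894, 0.2078, 0.0821]
force: [0.5, -0.6, 5.1]
```

```bash
python3 -m inch '{"dp":[[0.6,0,0],[0,0,0],[0,0,0]],"yaw":[0,0,0]}' 20 | egrep 'pos|force'
```

```text
position: [0.4894, 0.2078, 0.0816]
force: [0.6, -0.6, 5.2]
```

```bash
python3 -m inch '{"dp":[[0.6,0,0],[0,0,0],[0,0,0]],"yaw":[0,0,0]}' 20 | egrep 'pos|force'
```

```text
position: [0.4894, 0.2078, 0.081]
force: [-0.4, -0.9, 5.8]
```

```bash
python3 -m inch '{"dp":[[0.5,0,0],[0,0,0],[0,0,0]],"yaw":[0,0,0]}' 20 | egrep 'pos|force'
```

```text
position: [0.4894, 0.2078, 0.0806]
force: [-0.7, -0.5, 5.4]
```

```bash
python3 -m inch '{"dp":[[0.5,0,0],[0,0,0],[0,0,0]],"yaw":[0,0,0]}' 20 | egrep 'pos|force'
```

```text
position: [0.4894, 0.2078, 0.0802]
force: [-0.8, -0.5, 7.0]
```

```bash
python3 -m inch '{"dp":[[0.5,0,0],[0,0,0],[0,0,0]],"yaw":[0,0,0]}' 20 | egrep 'time|pos|force'
```

```text
time_s: 16.17
position: [0.4894, 0.2078, 0.0799]
force: [0.3, 0.1, 8.3]
```

```bash
python3 -m inch '{"dp":[[0.5,0,0],[0,0,0],[0,0,0]],"yaw":[0,0,0]}' 20 | egrep 'pos|force'
```

```text
position: [0.4894, 0.2078, 0.0794]
force: [-1.3, -0.8, 7.5]
```

```bash
python3 -m inch '{"dp":[[0.5,0,0],[0,0,0],[0,0,0]],"yaw":[0,0,0]}' 20 | egrep 'pos|force'
```

```text
position: [0.4894, 0.2078, 0.0789]
force: [-1.6, -1.9, 8.6]
```

```bash
python3 -m inch '{"dp":[[0.5,0,0],[0,0,0],[0,0,0]],"yaw":[0,0,0]}' 20 | egrep 'pos|force'
```

```text
position: [0.4894, 0.2078, 0.0779]
force: [-0.9, -1.3, 5.0]
```

Force dropped (8.6 → 5.0 N): catches giving way. About 2 mm more, in small steps.

```bash
python3 -m inch '{"dp":[[0.5,0,0],[0,0,0],[0,0,0]],"yaw":[0,0,0]}' 20 | egrep 'pos|force'
```

```text
position: [0.4894, 0.2078, 0.0773]
force: [-0.1, -1.0, 4.0]
```

```bash
python3 -m inch '{"dp":[[0.5,0,0],[0,0,0],[0,0,0]],"yaw":[0,0,0]}' 20 | egrep 'pos|force'
```

```text
position: [0.4893, 0.2078, 0.0768]
force: [-0.9, -1.0, 4.3]
```

```bash
python3 -m inch '{"dp":[[0.5,0,0],[0,0,0],[0,0,0]],"yaw":[0,0,0]}' 20 | egrep 'pos|force'
```

```text
position: [0.4894, 0.2078, 0.0764]
force: [-0.3, -0.6, 4.9]
```

```bash
python3 -m inch '{"dp":[[0.4,0,0],[0,0,0],[0,0,0]],"yaw":[0,0,0]}' 20 | egrep 'pos|force'
```

```text
position: [0.4894, 0.2078, 0.0763]
force: [0.1, -1.3, 7.3]
```

Now it stiffens (7.3 N, only 0.1 mm travel): at the bottom stop, so I stop pressing. Backing off gently to feel whether the catches hold.

```bash
python3 -m inch '{"dp":[[-0.8,0,0],[0,0,0],[0,0,0]],"yaw":[0,0,0]}' 20 | egrep 'pos|force'
```

```text
position: [0.4894, 0.2078, 0.0768]
force: [-0.1, -0.6, 5.1]
```

```bash
python3 -m inch '{"dp":[[-0.6,0,0],[0,0,0],[0,0,0]],"yaw":[0,0,0]}' 20 | egrep 'pos|force'
```

```text
position: [0.4894, 0.2078, 0.0773]
force: [-0.2, -0.3, 4.3]
```

```bash
python3 -m inch '{"dp":[[-0.5,0,0],[0,0,0],[0,0,0]],"yaw":[0,0,0]}' 20 | egrep 'pos|force'
```

```text
position: [0.4894, 0.2078, 0.0778]
force: [-0.1, -0.2, 3.0]
```

```bash
python3 -m inch '{"dp":[[-0.5,0,0],[0,0,0],[0,0,0]],"yaw":[0,0,0]}' 20 | egrep 'pos|force'
```

```text
position: [0.4893, 0.2078, 0.0781]
force: [0.5, -0.5, -1.5]
```

```bash
python3 -m inch '{"dp":[[-0.5,0,0],[0,0,0],[0,0,0]],"yaw":[0,0,0]}' 20 | egrep 'time|pos|force'
```

```text
time_s: 19.17
position: [0.4893, 0.2078, 0.0783]
force: [1.9, -0.5, -6.8]
```

Locked: a pull now meets −6.8 N with almost no travel. Relieve, release, and rise.

```bash
python3 -m inch '{"dp":[[0.8,0,0],[0,0,0],[0,0,0]],"yaw":[0,0,0]}' 20; python3 -m inch '{"dp":[[0,0,0],[0,0,0],[0,0,0],[0,0,0],[0,0,0],[0,0,0],[0,0,0]],"yaw":[0,0,0,0,0,0,0]}' 60;  python3 - <<'E'
from h import *
c=bot.capture("wrist");cv2.imwrite("pics/w12.png",c["color"][:,:,::-1])
E
```

```text
time_s: 19.42
position: [0.4893, 0.2078, 0.0781]
tcp_rot: [[-0.0, 1.0, -0.0], [-0.0, -0.0, -1.0], [-1.0, -0.0, 0.0]]
force: [1.4, -1.1, -2.3]
opening: 0.312
time_s: 20.0
position: [0.4894, 0.2078, 0.0781]
tcp_rot: [[0.0, 1.0, -0.0], [0.0, -0.0, -1.0], [-1.0, 0.0, -0.0]]
force: [0.8, -0.1, -0.6]
opening: 0.675
```

View pics/w12.png

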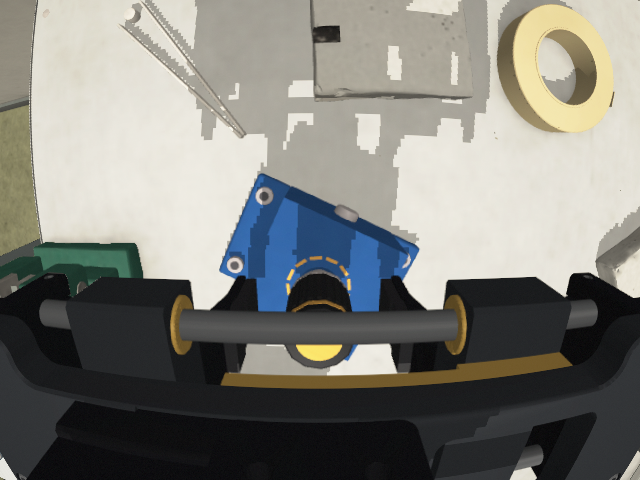

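Fingers are clear on both sides of the handle (319,330), and the post stays upright. Rising and checking it stays down.

```bash
python3 -m inch '{"dp":[[-6,0,0],[-15,0,0],[-25,0,0],[-30,0,0],[-30,0,0],[-30,0,0],[-14,0,0],[0,0,0],[0,0,0],[0,0,0]],"yaw":[0,0,0,0,0,0,0,0,0,0]}' 60
python3 - <<'E'
from h import *
c=bot.capture("side");cv2.imwrite("pics/s13.png",cv2.resize(c["color"][130:370,150:470],(800,600),interpolation=cv2.INTER_CUBIC)[:,:,::-1])
w=bot.capture("wrist");cv2.imwrite("pics/w13.png",w["color"][:,:,::-1])
print(bot.read_state()["time_s"])
E
```

```text
time_s: 20.88
position: [0.4884, 0.2076, 0.2272]
tcp_rot: [[-0.002, 1.0, -0.0], [-0.0, -0.0, -1.0], [-1.0, -0.002, 0.0]]
force: [-0.1, -0.9, -0.8]
opening: 0.691
20.9833
```

View pics/s13.png

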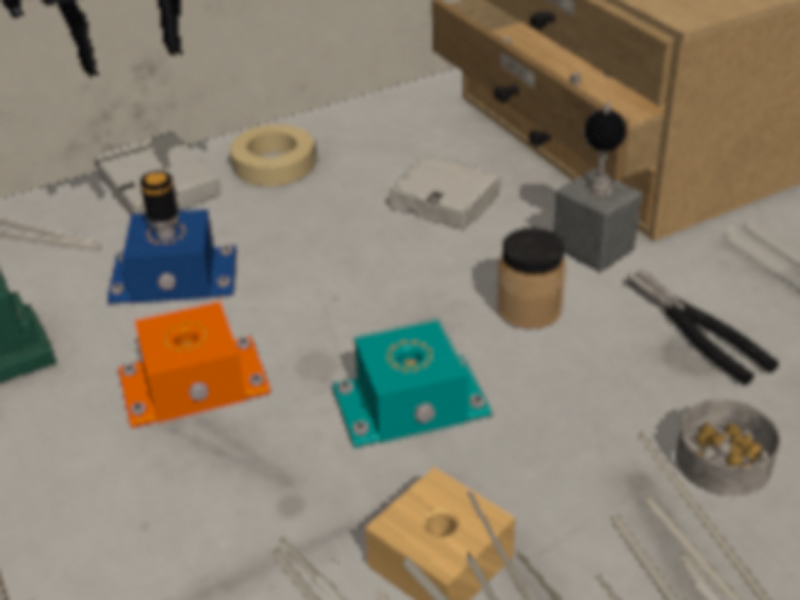

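View pics/w13.png

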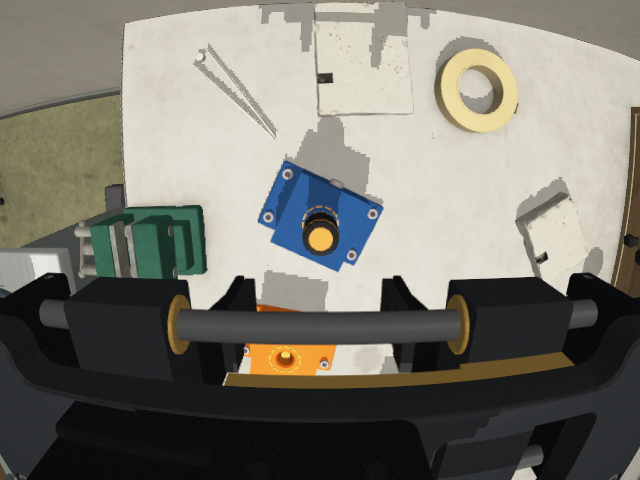

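The post stands upright in the blue socket (side crop 158,205; wrist 320,238); bystanders look unmoved. I'll wait a second to see whether it creeps up.

```bash
python3 - <<'E'
from h import *
np.save("a.npy",bot.capture("side")["color"])
E
python3 -m inch '{"dp":[[0,0,0],[0,0,0],[0,0,0],[0,0,0],[0,0,0],[0,0,0],[0,0,0],[0,0,0],[0,0,0],[0,0,0],[0,0,0],[0,0,0],[0,0,0],[0,0,0],[0,0,0],[0,0,0],[0,0,0],[0,0,0]],"yaw":[0,0,0,0,0,0,0,0,0,0,0,0,0,0,0,0,0,0]}'
python3 - <<'E'
from h import *
c=bot.capture("side");a=np.load("a.npy")
def cen(im):
    h=cv2.cvtColor(im,cv2.COLOR_RGB2HSV);m=cv2.inRange(h,(8,120,80),(25,255,255))[190:225,195:230];M=cv2.moments(m,True);return M["m10"]/M["m00"]+195,M["m01"]/M["m00"]+190,M["m00"]
print(cen(a),cen(c["color"]),np.abs(a.astype(int)-c["color"])[190:260,180:260].mean())
print("expected cap px:",proj(c,(.4902,.2061,.078+.008+.020)))
E
```

```text
time_s: 22.53
position: [0.4894, 0.2078, 0.2281]
tcp_rot: [[0.0, 1.0, -0.0], [0.0, -0.0, -1.0], [-1.0, 0.0, -0.0]]
force: [-0.3, -0.2, -0.3]
opening: 0.689
(211.7450980392157, 202.35294117647058, 51.0) (211.7450980392157, 202.35294117647058, 51.0) 0.5486904761904762
expected cap px: [211.95853284 200.93499633]
```

No creep over 1.5 s, and the cap sits where a locked post should. Handing in.

```bash
python3 -c "
from rig import bot
print(bot.hand_in())"
```

```text
the job is handed in; nothing more can be done
None
```

The post is locked upright in the blue socket, and I handed the job in at about 22.5 s of the 67 s allowed. I lifted it out of the wooden block, lined its foot up with the mouth using the wrist camera, and pressed it down in small steps.

- **Click:** the measured force built to 8.6 N and dropped to about 4 N. About 2.5 mm past the peak it stiffened to 7.3 N. That means I touched the hard stop lightly, well under the 30 N limit, and I stopped pressing there.
- **Lock:** a gentle upward pull met −6.8 N with almost no travel, so the catches were holding.
- **After release:** in the side view the cap did not move at all over 1.5 s. It sat within 1.5 pixels of where a locked post should be.
- **Bystanders:** the jar, tin and mould half looked unmoved in the last side view. I checked that by eye only, not by measurement.
- **Disagreement:** the cameras differed by 2 to 3 mm on absolute positions. I used offsets measured within the wrist view alone for the insertion.

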